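# Hang the steel bin back on the bench partition's cleat rail

## Task

Hang the small white steel bin on the aluminium cleat rail of the bench partition: tip its front up, hook the angled strip on its back behind the rail's lip, then let it down and swing its bottom in until it hangs upright and flat against the rail. Feel your way and do not force it against the partition or let it drop, and let go only once it hangs fully home, on the free stretch of rail beside the bur block; leave the wax block, the plaster model and the steel ring alone.

Things in the scene. Friction and masses are not known exactly. Their poses are not given: they have to be found in the camera images.
- bin: Open white sheet-steel bin, 90 (own x) x 60 wide (y) x 70 mm high (z), walls 3 mm, 0.17 to 0.32 kg, standing on the bench. Origin: centre of its underside. +x points out of its back, -x out of its front, z up. Grasp it over its 60 mm width. Its back (x = 45 mm) carries a 45 degree steel hanging strip and, lower, a foot. It is hung tipped front up (foot outwards), not upright.
- strip_root (a point): Where the underside of the bin's hanging strip leaves the back: x = 45, y = 0, z = 60 mm in the bin's frame. The strip is 50 mm wide, 3.5 mm thick and runs from here backwards and down at 45 degrees. Bin home: this point is 16 mm out from the panel's working face and 3.5 mm above the lip's top, the strip lying on the rail's bevel. Axes as the bin's.
- strip_edge (a point): Middle of the free lower edge of the bin's hanging strip: x = 56, y = 0, z = 49 mm in the bin's frame (11 mm behind the back, 11 mm below strip_root). This edge goes behind the rail's lip. Axes as the bin's.
- foot_edge (a point): Upper rear edge of the foot on the bin's back: x = 55, y = 0, z = 18 mm in the bin's frame. The foot is 40 mm wide, 5 mm thick, sticks out 10 mm. Home, it lies under the rail with 8 mm to spare, so the bin cannot lift straight off. Lowered upright it would land on the lip: tip the bin front up 17 to 25 degrees so that it passes the rail's front. Axes as the bin's.
- panel: Fixed grey bench partition, 372 mm wide (own y), 12 mm thick (x), 186 mm high. Origin: bench level, centre. +x points into it, away from the working side; the working face is x = -6 mm. Along it a 350 mm aluminium cleat rail is clamped at a height that is NOT measured: its lip's top is 112 to 142 mm above the bench, to be felt for or seen. Home, the bin's axes are parallel to these.
- free_mid (a point): On the panel's working face at bench level, below the middle of the free stretch of rail: bin centre within 77 mm to either side (along y). Axes as the panel's. The rail stands 16 mm out from the face; its lip is a blunt edge 12.5 to 16 mm out; from the lip a 45 degree bevel falls towards the face: a V groove 12.5 mm wide and deep. The rail's front is flat, 30.5 mm high, open beneath.
- block_side (a point): On the panel's working face at bench level, below the near side of a wooden bur block (50 mm wide, towards own +y; front 61 mm out from the face; burs end 8 mm above the lip) bolted to the rail. Axes as the panel's. Clamp knobs, 18 mm wide, stand 14 mm out of the rail's front near both its ends, 157 mm from the panel's middle.
- wax: Bystander: block of brown-red modelling wax, 60 x 40 x 22 mm. Origin: centre of its underside.
- model: Bystander: plaster cast of a row of teeth, about 50 x 58 x 31 mm. Origin: centre of its underside.
- flask: Bystander: steel casting ring, 42 mm across and 22 mm high. Origin: centre of its underside.
Things that resemble listed ones, but are neither listed nor needed, are in the scene too. Several things look just like the bin: the one meant starts farthest to the robot's right.

How it is judged:
By the outcome, as a careful person would: the job done as asked, in the order asked, and still so for the second after the job is handed in, with the robot touching nothing.
It also fails if it takes over 54 s, if anything falls off the work surface, if the arm or the gripper's body presses on something with over 40 N, if the wrist force passes 120 N, or if a joint passes its speed limit or range.

## Robot

A 6-joint arm with a two-finger parallel gripper is mounted at the origin on the work surface. World frame = base frame: x ahead of the robot, y to its left, z up, the work surface at z = 0. Lengths are in m, angles in rad, forces in N, time in s.
With the tool pointing down it reaches from about 0.35 to 0.975 m from the base axis. Payload 4.9 kg.
Tool frame: the origin (TCP) lies at the very end of the fingers, on their centre line; the grasp point (between the pads) lies 19 mm behind it; z points along the fingers, x is the direction in which the jaws open and shut, and the axes are right-handed (so a half turn about z gives the same grasp; the last joint's range is limited). The gripper opens to 85 mm and grips with 20 to 120 N. Pads are 22 mm wide; open, the fingers measure 114 mm over their backs; the gripper's body (76 mm by 85 mm) begins 54 mm behind the grasp point. The pads swing forward as they close: fully open they stand 13 mm farther back than shut.
Start: joints at [-1.376, 0.053, 1.613, -0, 1.476, -0.119], TCP at [0.193, -0.594, 0.231] pointing down, gripper open.
Joint ranges: [-3.01, 3.01], [-1.01, 2.22], [0.06, 2.58], [-1.02, 4.17], [0.09, 2.62], [-3.14, 3.14]. Speed limits (rad/s): [2.57, 2.57, 3.14, 3.14, 3.14, 3.14].

## Interface

Orientations are given as a rotation vector (axis times angle).
In Python, from station import monitor, imaging, ticket gives the robot as it stands.
- The arm moves only by the tool step_arm, never from a script. Its argument "targets" is one flat list of numbers, 4 for each row, row after row: the shift along the tool's x, y, z in m, then the turn about the tool's z in rad. In form: [tx, ty, tz, roll, tx, ty, tz, roll, ...]. A call has 1 to 12 rows; each row is the pose to reach, as a shift and turn from the pose measured when the call began, along the tool's axes at that moment; what a row does not reach only later rows make up. A row lasts 1/12 s, in which the tool goes at most 41.7 mm and 7.16 degrees, less where a joint would pass 70% of its speed; a pose out of reach is approached as far as the arm can. A call with a gripper value outside its range is refused whole. "grip" is the finger opening in m, from 0 to 0.0854, set as the call begins (left out, the last holds). The fingers move at their own pace and stop on an object; "force" is the grip in N (left out, the last holds). Time passes only in rows, so rows that repeat a pose let the fingers close. It gives the time, the measured TCP pose, the force and the opening at its end, in the units of the state.
- monitor.get_obs(): the state, without advancing time (a new reading comes with each control period).
- imaging.get_image(name): name is "scene" or "top" or "wrist"; returns a dict with "color" (384x512x3 uint8, red, green, blue), "depth" (384x512 float32, m along the optical axis (not along the pixel's ray), 0 where there is no reading), "fov_y" (degrees; the focal length in pixels is half the picture's height over the tangent of half this angle, whatever the lens; pixels are square), "cx", "cy" (the principal point, pixels), "R" (3x3) and "t" (3): a world point X has camera coordinates R X + t. Camera axes: x right, y down, z forward; pixel columns grow to the right and rows downward; lengths in m; the calibration is good to about 2 mm. A picture is of the moment at which its call begins.
- ticket.finish_job(): hands the job in, once; it reports no verdict.
Trained networks look in a picture, given as the dict that the camera call returned (one of the last four; its "shot" number tells which), for a name from the list of things; names that differ only in an ending like _2 or _b are one class to them, and where a whole thing is asked for, a point or a joint stands for the part that bears it (a point fixed in the world has none). Each returns a list of dicts, best first, with "score" (0 to 1); they miss things now and then, are a little off and sometimes report something else, mostly with a low value. They report only what shows in the picture. A call takes as long as a camera call. They do not tell look-alikes from the thing itself.
- imaging.search_frame(name, picture): "uv" ([column, row] in pixels, amid what is visible of it).
- imaging.mark_of(name, picture): "uv" ([column, row] in pixels: a listed point, or the origin of a listed thing).
The state is a dict: "t": time; "q": joint angles; "dq": joint speeds; "effort": joint torques, N m; "tool_pos": TCP position; "tool_rot": TCP orientation; "contact_force": force on the tool from outside, world axes, zero at the start; "wrist_torque": the same for the moment, N m; "opening": finger opening in m.
Only numpy, scipy, OpenCV 4.12 (cv2) and the standard library are available. Lean on these libraries where they do the work, as an engineer would, in place of code of your own. Each camera call takes 0.05 s, during which the arm holds its last target.

## Working session

There is one attempt and no reset: what is moved stays moved. The work goes in short steps, Python scripts to look and compute and a tool call to move; the robot and the scene stay as the last step left them, time stands still between calls to the robot, and variables do not carry over. Pictures are saved under pics/ and viewed, and the job is handed in when it is done.

Besides the shell and the picture viewer there is one more tool, called in YAML: its name, and indented under it one key for each argument. step_arm: Moves the arm, as the interface text tells. Its arguments: {"type":"object","properties":{"targets":{"type":"array","items":{"type":"number"}},"grip":{"type":"number"},"force":{"type":"number"}},"required":["targets"]}

```bash
mkdir -p pics; ls
cat > h.py <<'E'
import numpy as np, cv2
from station import monitor, imaging, ticket
from scipy.spatial.transform import Rotation as Ro
def save(im,n,crop=None,s=1):
    a=im["color"][:,:,::-1]
    if crop: a=a[crop[1]:crop[3],crop[0]:crop[2]]
    if s!=1: a=cv2.resize(a,None,fx=s,fy=s,interpolation=cv2.INTER_CUBIC)
    cv2.imwrite("pics/"+n+".png",a)
def f(im): return im["color"].shape[0]/2/np.tan(np.radians(im["fov_y"])/2)
def pt(im,uv,d=None):
    u,v=uv
    if d is None:
        p=im["depth"][max(0,int(round(v))-1):int(round(v))+2,max(0,int(round(u))-1):int(round(u))+2]; p=p[p>0]; d=np.median(p) if len(p) else 0
    c=np.array([(u-im["cx"])/f(im)*d,(v-im["cy"])/f(im)*d,d])
    return np.array(im["R"]).T@(c-np.array(im["t"]))
def proj(im,X):
    c=np.array(im["R"])@np.array(X)+np.array(im["t"]); return np.array([c[0]/c[2]*f(im)+im["cx"],c[1]/c[2]*f(im)+im["cy"]])
def cloud(im):
    d=im["depth"]; v,u=np.mgrid[:d.shape[0],:d.shape[1]]
    c=np.stack([(u-im["cx"])/f(im)*d,(v-im["cy"])/f(im)*d,d],-1)
    X=(c-np.array(im["t"]))@np.array(im["R"]); X[d<=0]=np.nan
    return X
E
python3 - <<'E'
from h import *
np.set_printoptions(precision=4,suppress=True)
o=monitor.get_obs(); print(o)
for n in ["scene","top","wrist"]:
    im=imaging.get_image(n); save(im,n+"0",s=1.5)
    print(n,im["fov_y"],im["cx"],im["cy"],-np.array(im["R"]).T@np.array(im["t"]),np.array(im["R"]).tolist())
    for k in ["bin","strip_root","panel","free_mid","block_side","wax","model","flask"]:
        for r in imaging.mark_of(k,im)[:5]: print(k,np.round(r["uv"],1),round(r["score"],2),pt(im,r["uv"]))
E
```

```text
pics
{'t': 0.0, 'q': array([-1.376 ,  0.0533,  1.6143, -0.    ,  1.476 , -0.119 ]), 'dq': array([ 0.0023, -0.0022, -0.0002,  0.0015, -0.0012,  0.0005]), 'effort': array([ -0.0001, -39.3673, -37.0179,  -0.0001,   0.0071,   0.    ]), 'tool_pos': array([ 0.1928, -0.5939,  0.2301]), 'tool_rot': array([-2.5402,  1.8462,  0.0023]), 'contact_force': array([-0.0322,  0.3787,  0.1742]), 'wrist_torque': array([-0.001 , -0.004 , -0.0359]), 'opening': 0.08527188930499446}
scene 47.802534431453104 260.38876729238666 193.33266198946055 [1.0938 0.0839 0.8889] [[-0.10385564424441007, 0.9945342553140548, 0.010752681781617682], [0.8193956647840701, 0.09168437876620034, -0.5658486716634826], [-0.5637417402425072, -0.049955877503794474, -0.8244389975075023]]
bin [392.5 246.3] 0.75 [0.6009 0.3472 0.0027]
bin [325.7 226.8] 0.71 [0.5967 0.187  0.0542]
bin [378.5 145.4] 0.68 [0.3231 0.3221 0.0321]
bin [380.6 192.2] 0.62 [0.481  0.3165 0.0439]
bin [313.2 300.4] 0.22 [0.7542 0.1692 0.0141]
strip_root [403.  130.4] 0.93 [0.2911 0.3796 0.0618]
strip_root [375.6 242.6] 0.83 [0.6273 0.2945 0.0592]
strip_root [367
[... 1027 characters left out ...]
root [210.2 193.3] 0.72 [0.5519 0.1483 0.0663]
strip_root [159.5 170.3] 0.68 [0.6242 0.295  0.0592]
panel [357.8 204.2] 0.68 [ 0.5048 -0.2555  0.1041]
free_mid [351.8 214.2] 0.72 [ 0.4922 -0.2628 -0.0009]
block_side [361.9 176.2] 0.61 [ 0.5821 -0.2721  0.1043]
wax [266.3 137.7] 0.52 [ 0.7276 -0.015   0.023 ]
model [359.5 206.9] 0.19 [ 0.4952 -0.2559  0.1179]
flask [278.3 200.6] 0.47 [ 0.5347 -0.0452  0.0198]
wrist 66.44566853321192 251.26719220265014 195.4490801120921 [ 0.2637 -0.5701  0.3734] [[0.3079586711448747, -0.9513996841379341, -0.00031287205606977963], [-0.9098485484684422, -0.29460507211160936, 0.29220450088248673], [-0.27809544353792054, -0.08970224360825048, -0.9563558081462641]]
```

View pics/scene0.png

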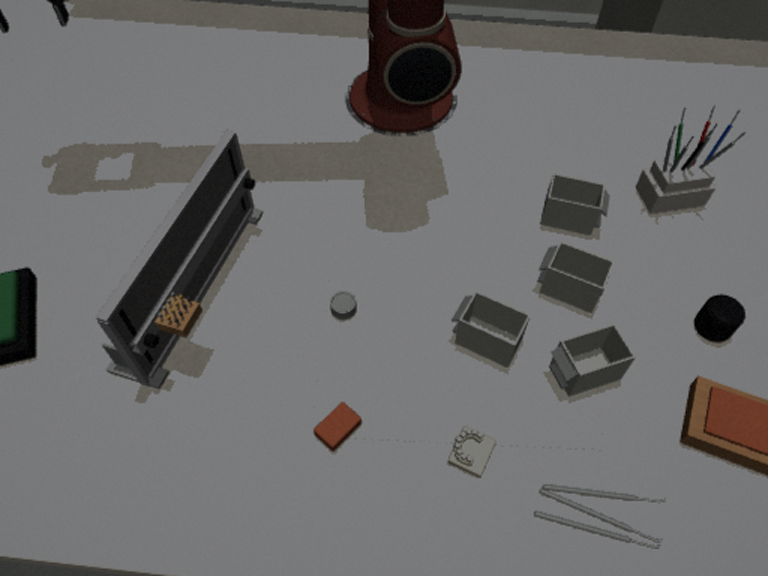

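View pics/top0.png

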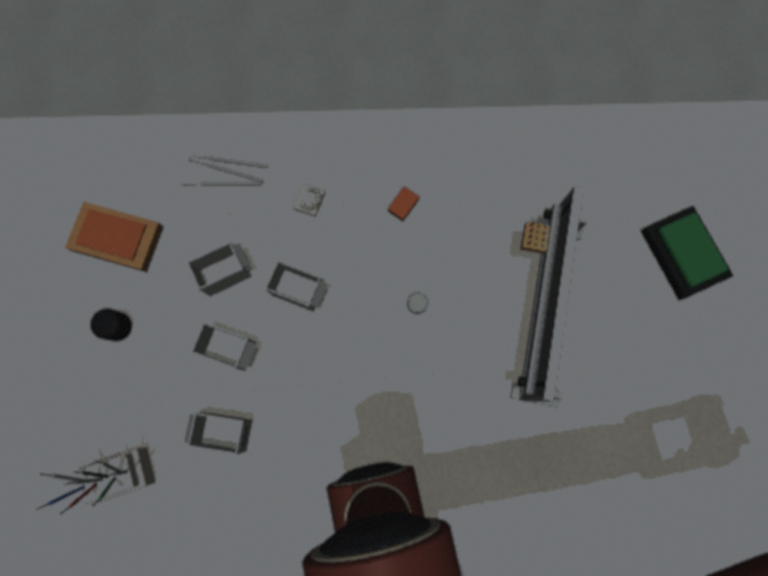

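View pics/wrist0.png

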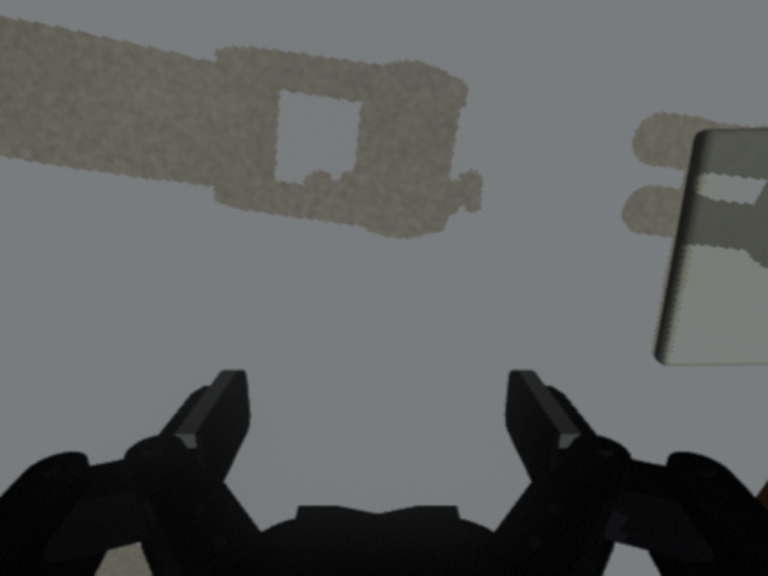

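Candidates for "bin", in pixels of the top image (enlarged view divided by 1.5): (147,179), (198,191), (150,230), (147,288). All four point their strips differently. The one farthest to the robot's right (smallest y) is (198,191), which is (325,220) in the scene image, at about (0.575, 0.175). The white block with burs is not a bin. Next I'll take a close crop and measure.

Run:
```python
from h import *
np.set_printoptions(precision=4,suppress=True)
ims={n:imaging.get_image(n) for n in ["scene","top"]}
save(ims["scene"],"s1",(280,180,380,260),7)
for n,im in ims.items():
    X=cloud(im).reshape(-1,3)
    m=(X[:,0]>.5)&(X[:,0]<.66)&(X[:,1]>.1)&(X[:,1]<.25)&(X[:,2]>.064)&(X[:,2]<.08)
    P=X[m]; r=cv2.minAreaRect(P[:,:2].astype(np.float32)*1000); print(n,m.sum(),r,np.median(P[:,2]))
    # panel top
    m=(X[:,0]>.25)&(X[:,0]<.85)&(X[:,1]>-.42)&(X[:,1]<-.15)&(X[:,2]>.17)&(X[:,2]<.21)
    P=X[m]; print(m.sum(),cv2.minAreaRect(P[:,:2].astype(np.float32)*1000),np.median(P[:,2]))
    # panel height hist
    m=(X[:,0]>.25)&(X[:,0]<.85)&(X[:,1]>-.42)&(X[:,1]<-.15)&(X[:,2]>.03)
    print(np.histogram(X[m][:,2],bins=np.arange(.03,.2,.005)))
```

```text
scene 283 ((565.192138671875, 191.89134216308594), (92.52713775634766, 63.595237731933594), 66.56146240234375) 0.06917539282036436
1572 ((518.7989501953125, -279.6043701171875), (19.043521881103516, 370.5887451171875), 77.74811553955078) 0.18569839679195177
(array([128, 132, 121, 130, 119, 130,  61,  29,  14,  13,  16,  30, 150,
       174, 182, 381, 836, 542, 337, 242, 199, 191, 196, 218, 199, 213,
       197, 216, 219, 149, 262, 937,   5]), array([0.03 , 0.035, 0.04 , 0.045, 0.05 , 0.055, 0.06 , 0.065, 0.07 ,
       0.075, 0.08 , 0.085, 0.09 , 0.095, 0.1  , 0.105, 0.11 , 0.115,
       0.12 , 0.125, 0.13 , 0.135, 0.14 , 0.145, 0.15 , 0.155, 0.16 ,
       0.165, 0.17 , 0.175, 0.18 , 0.185, 0.19 , 0.195]))
top 159 ((566.0393676757812, 188.97979736328125), (96.8133316040039, 60.41826248168945), 67.15354919433594) 0.06945966221437924
1048 ((519.845947265625, -281.1316223144531), (17.663637161254883, 370.3038330078125), 77.52401733398438) 0.18642433697030686
(array([  4,   2,   7,   4,   3,  10,   9,  12,   5,   2,   2,   7,  45,
        56,  77, 207, 525, 416, 164, 101,  62,  63,  65,  74,  60,  68,
        76,  65,  53,  10, 193, 767,  25]), array([0.03 , 0.035, 0.04 , 0.045, 0.05 , 0.055, 0.06 , 0.065, 0.07 ,
       0.075, 0.08 , 0.085, 0.09 , 0.095, 0.1  , 0.105, 0.11 , 0.115,
       0.12 , 0.125, 0.13 , 0.135, 0.14 , 0.145, 0.15 , 0.155, 0.16 ,
       0.165, 0.17 , 0.175, 0.18 , 0.185, 0.19 , 0.195]))
```

View pics/s1.png

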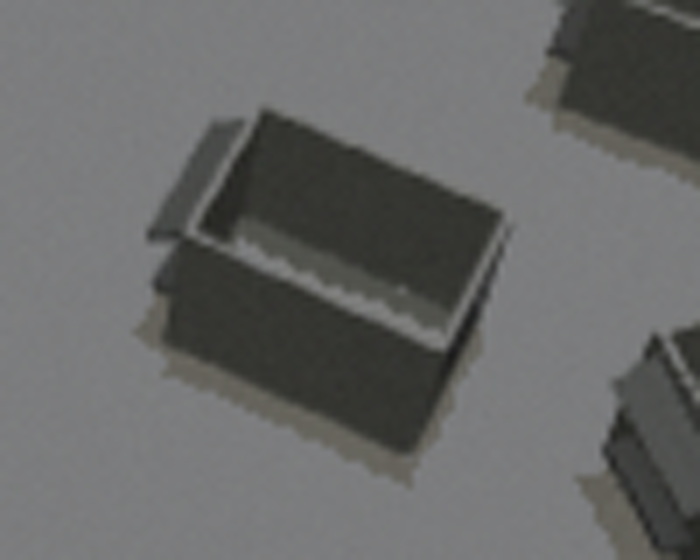

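The crop shows the right bin. Its strip and foot (crop around (190,180) to (160,280)) face the robot's right and backwards. Next I'll fit the panel profile and work out the first move.

```bash
cat >> h.py <<'E'
np.set_printoptions(precision=4,suppress=True)
def mv(world,yaw=None,o=None):
    """shift in tool axes & roll to reach world TCP with jaw(x) yaw (deg)"""
    o=o or monitor.get_obs(); R=Ro.from_rotvec(o["tool_rot"]).as_matrix()
    d=R.T@(np.array(world)-o["tool_pos"]); cy=np.degrees(np.arctan2(R[1,0],R[0,0]))
    r=0 if yaw is None else -(((yaw-cy)+180)%360-180)
    print("tool",o["tool_pos"],"yaw",round(cy,2),"shift",d,"roll",np.radians(r),"tiltz",R[:,2],"t",o["t"],"F",o["contact_force"],"op",o["opening"])
E
python3 - <<'E'
from h import *
mv([.576,.213,.22],-23.2)
P={}
for n in ["scene","top"]:
    im=imaging.get_image(n); X=cloud(im).reshape(-1,3)
    yw=np.radians(-102.4); ex=np.array([np.cos(yw),np.sin(yw)]); ey=np.array([-ex[1],ex[0]])
    c=np.array([.519,-.280]); L=X.copy(); L[:,0]=(X[:,:2]-c)@ex; L[:,1]=(X[:,:2]-c)@ey
    m=(abs(L[:,1])<.18)&(abs(L[:,0])<.09)&(X[:,2]>.02); L=L[m]
    # working face: z .15-.18
    for lo,hi in [(.150,.178)]:
        q=L[(L[:,2]>lo)&(L[:,2]<hi)&(L[:,0]<.002)]; k=np.polyfit(q[:,1],q[:,0],1); print(n,"face slope deg",np.degrees(np.arctan(k[0])),"x at y0",k[1],len(q),np.std(q[:,0]-np.polyval(k,q[:,1])))
    q=L[(abs(L[:,1])<.12)]
    for a in np.arange(-.03,.008,.002):
        w=q[(q[:,0]>=a)&(q[:,0]<a+.002)]; 
        if len(w): print(round(a,3),len(w),np.round(np.percentile(w[:,2],[5,25,50,75,95]),4))
    for a in np.arange(-.18,.18,.01):
        w=L[(L[:,1]>=a)&(L[:,1]<a+.01)&(L[:,0]<-.03)&(L[:,2]>.09)]; 
        if len(w): print("y",round(a,3),len(w),w[:,0].min(),w[:,2].max())
    t=L[L[:,2]>.182]; print("ends",t[:,1].min(),t[:,1].max())
E
```

```text
tool [ 0.1929 -0.5945  0.2313] yaw -72.02 shift [-0.6498 -0.6136  0.0113] roll -0.8521199179057293 tiltz [ 0.  0. -1.] t 1.45 F [0.3103 0.2645 0.2673] op 0.08522629020659035
scene face slope deg -0.0328989477598206 x at y0 -0.006052584146323119 1092 0.0008344089406664601
-0.03 10 [0.1106 0.1111 0.1119 0.1136 0.1265]
-0.028 10 [0.1114 0.1122 0.1129 0.1135 0.1143]
-0.026 13 [0.1051 0.1131 0.1135 0.1162 0.1219]
-0.024 282 [0.092  0.0991 0.1066 0.1138 0.1206]
-0.022 343 [0.091  0.1005 0.1103 0.1174 0.1212]
-0.02 62 [0.0937 0.1183 0.1192 0.12   0.1208]
-0.018 34 [0.1167 0.1176 0.1183 0.1188 0.1194]
-0.016 30 [0.1153 0.1158 0.1165 0.117  0.1177]
-0.014 30 [0.1129 0.1139 0.1148 0.1153 0.1158]
-0.012 31 [0.1115 0.1119 0.1125 0.1129 0.1141]
-0.01 122 [0.1093 0.1127 0.1833 0.1856 0.1881]
-0.008 1343 [0.0325 0.113  0.141  0.1664 0.1857]
-0.006 1156 [0.0287 0.1076 0.1342 0.1583 0.1855]
-0.004 106 [0.1119 0.1851 0.1864 0.1873 0.1883]
-0.002 71 [0.1847 0.1859 0.1867 0.1876 0.1888]
0.0 85 [0.1842 0.1857 0.1863 0.1871 0.1884]
0.002 88 [0.1846 0.1856 0.1866 0.1874 0.1885]
0.004 73 [0.1849 0.186  0.18
[... 1656 characters left out ...]
3]
0.006 80 [0.1836 0.1858 0.1867 0.1878 0.1894]
y -0.17 5 -0.03556607048152549 0.11418690217522502
y -0.16 10 -0.035246360171141584 0.11394480975310776
y -0.15 2 -0.034043497482059586 0.10969429875567123
y 0.08 65 -0.06603077121906673 0.1294714305452052
y 0.09 47 -0.06601468737074559 0.12993550039740903
y 0.1 53 -0.06666438225343053 0.12946232618883205
y 0.11 55 -0.06585414720477897 0.1270986755975519
y 0.12 52 -0.06602447050541306 0.1294745943554685
y 0.13 14 -0.06581947874001323 0.12421648843020983
y 0.14 2 -0.03264167295210548 0.10985564612616143
y 0.15 9 -0.03486970433315409 0.1144134606589436
y 0.16 5 -0.03520640124822224 0.11333285427614315
ends -0.17998672890901388 0.1799196094896471
```

step_arm:
  targets: [0, 0, -0.03, 0, 0, 0, -0.06, 0]
  grip: 0.0854
  force: 25

```text
t: 1.72
tool_pos: [0.1926, -0.593, 0.2888]
tool_rot: [-2.538, 1.845, 0.007]
contact_force: [-0.4, -0.6, 0.4]
opening: 0.0852
```

Panel fit: jaw-parallel axis is consistent in both views, lip top z≈0.121, block near side at panel y≈+0.083, knobs at ±0.157. So the free stretch is centred on panel y≈−0.033. Now I'll move over the bin.

step_arm:
  targets: [-0.025, -0.024, 0, -0.05, -0.05, -0.048, 0, -0.12, -0.08, -0.075, 0, -0.2, -0.108, -0.102, 0, -0.28, -0.135, -0.128, 0, -0.36, -0.163, -0.154, 0, -0.44, -0.19, -0.18, 0, -0.52, -0.217, -0.205, 0, -0.6, -0.244, -0.23, 0, -0.68, -0.27, -0.256, 0, -0.76, -0.298, -0.282, 0, -0.82, -0.325, -0.307, 0, -0.852]

```text
t: 2.72
tool_pos: [0.3847, -0.1874, 0.2914]
tool_rot: [-3.073, 0.627, 0.002]
contact_force: [0.3, -0.0, 0.2]
opening: 0.0851
```

Run:
```python
from h import *
mv([.576,.213,.22],-23.2)
```

```text
tool [ 0.3847 -0.1874  0.2914] yaw -23.08 shift [ 0.0192 -0.4429  0.0736] roll 0.002120190605946999 tiltz [-0.0003  0.0056 -1.    ] t 2.7167 F [ 0.3457 -0.0184  0.2018] op 0.08506760239779912
```

step_arm:
  targets: [0.002, -0.038, 0.0, 0, 0.004, -0.078, 0.0, 0, 0.006, -0.118, 0.01, 0, 0.008, -0.158, 0.015, 0, 0.01, -0.198, 0.02, 0, 0.012, -0.238, 0.025, 0, 0.014, -0.278, 0.03, 0, 0.015, -0.318, 0.035, 0, 0.016, -0.358, 0.04, 0, 0.018, -0.395, 0.04, 0, 0.019, -0.425, 0.04, 0, 0.019, -0.443, 0.04, 0.002]

```text
t: 3.72
tool_pos: [0.5764, 0.216, 0.2531]
tool_rot: [-3.072, 0.627, 0.003]
contact_force: [-0.6, -0.5, 0.5]
opening: 0.0855
```

step_arm:
  targets: [0, 0, 0, 0, 0, 0, 0, 0]

```text
t: 3.88
tool_pos: [0.5763, 0.2168, 0.2526]
tool_rot: [-3.074, 0.624, 0.004]
contact_force: [0.3, -0.8, 0.5]
opening: 0.0852
```

Run:
```python
from h import *
mv([.576,.213,.12],-23.2)
im=imaging.get_image("wrist"); save(im,"w2",s=1.5)
for k in ["bin","strip_root","strip_edge"]:
    for r in imaging.mark_of(k,im)[:3]: print(k,np.round(r["uv"],1),round(r["score"],2),pt(im,r["uv"]))
X=cloud(im).reshape(-1,3)
m=(X[:,0]>.48)&(X[:,0]<.65)&(X[:,1]>.11)&(X[:,1]<.26)&(X[:,2]>.066)&(X[:,2]<.075)
P=X[m]; r=cv2.minAreaRect(P[:,:2].astype(np.float32)*1000); print(m.sum(),r,np.median(P[:,2]))
ex=np.array([np.cos(np.radians(-113.2)),np.sin(np.radians(-113.2))]); ey=np.array([-ex[1],ex[0]])
L=np.c_[(P[:,:2]-[.566,.19])@ex,(P[:,:2]-[.566,.19])@ey]; print(np.percentile(L,[0.5,2,98,99.5],axis=0))
# long edges: fit
for lo,hi,s in [(-.05,-.02,-1),(.02,.05,1)]:
    q=L[(L[:,1]>lo)&(L[:,1]<hi)&(abs(L[:,0])<.035)]; k=np.polyfit(q[:,0],q[:,1],1); print(s,np.degrees(np.arctan(k[0])),k[1],len(q))
for lo,hi,s in [(-.06,-.035,-1),(.035,.05,1)]:
    q=L[(L[:,0]>lo)&(L[:,0]<hi)&(abs(L[:,1])<.02)]; 
    if len(q)>5:k=np.polyfit(q[:,1],q[:,0],1); print("x",s,np.degrees(np.arctan(k[0])),k[1],len(q))
```

```text
tool [0.5763 0.2168 0.2526] yaw -22.95 shift [0.0016 0.0042 0.1326] roll 0.004358010066149595 tiltz [-0.0014  0.0058 -1.    ] t 3.8833 F [ 0.2979 -0.8495  0.5357] op 0.08522295226472969
bin [ 28.2 167.8] 0.95 [0.3237 0.3283 0.0406]
bin [232.6  63.9] 0.79 [0.603  0.3428 0.0027]
bin [248.5 181.6] 0.73 [0.5623 0.1978 0.002 ]
strip_root [251.5 228. ] 0.9 [0.549  0.1554 0.0605]
strip_root [116.9 167.8] 0.75 [0.4391 0.2856 0.0694]
strip_root [262.9  86.4] 0.73 [0.624  0.3013 0.0643]
strip_edge [251.6 233.2] 0.97 [0.5479 0.1524 0.0691]
strip_edge [264.9  93.9] 0.97 [0.6236 0.2937 0.056 ]
strip_edge [123.4 172. ] 0.61 [0.4374 0.2783 0.0572]
736 ((565.4547119140625, 193.95132446289062), (90.86597442626953, 60.08781051635742), 67.2381362915039) 0.06932624758628705
[[-0.0488 -0.0322]
 [-0.0486 -0.0319]
 [ 0.0415  0.0276]
 [ 0.0418  0.028 ]]
-1 0.5154708408388142 -0.030343512499171554 163
1 0.836908546159788 0.026336378575963396 155
x -1 -0.4200749268912911 -0.04742307879551776 107
x 1 -0.1977927116525714 0.0395544794215917 129
```

View pics/w2.png

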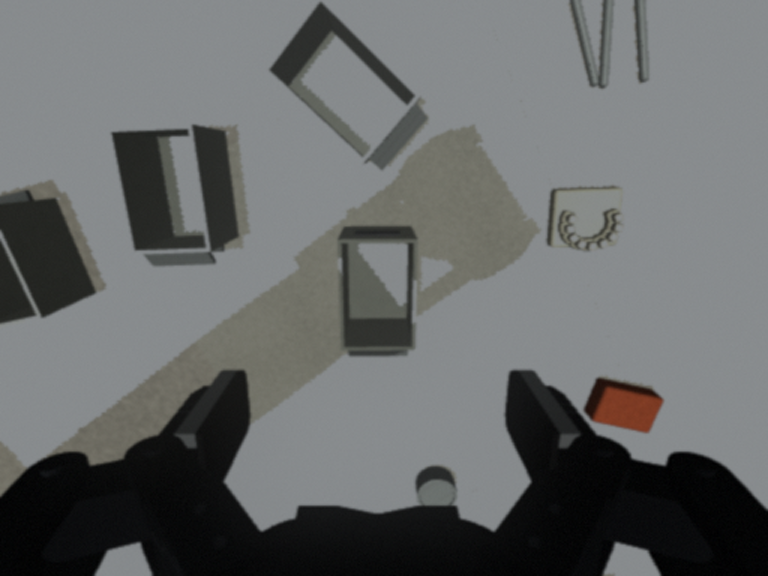

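The wrist view shows the target bin at enlarged pixel (377,290), its strip at (378,350), and the TCP aligned with its front half. The bin centre measures (0.565,0.194), rim 0.069, size 91x60, which agrees with the text. Now I'll descend.

step_arm:
  targets: [0, 0.001, 0.035, 0, -0.001, 0.001, 0.075, 0, -0.001, 0.001, 0.11, 0, -0.001, 0.001, 0.145, 0, -0.001, 0.001, 0.175, 0, -0.001, 0.001, 0.2, 0, -0.001, 0.001, 0.212, 0, -0.001, 0.001, 0.216, 0, -0.001, 0.001, 0.216, 0, -0.001, 0.001, 0.216, 0]

```text
t: 4.92
tool_pos: [0.5762, 0.2156, 0.0393]
tool_rot: [-3.071, 0.629, -0.002]
contact_force: [0.3, -0.4, 0.5]
opening: 0.0856
```

Run:
```python
from h import *
mv([.575,.2166,.036],-22.7)
im=imaging.get_image("wrist"); save(im,"w3",s=1.5)
```

```text
tool [0.5762 0.2156 0.0393] yaw -23.16 shift [-0.0015 -0.0005  0.0033] roll -0.007941872975241019 tiltz [ 0.0025  0.0066 -1.    ] t 4.9167 F [ 0.3295 -0.3517  0.4854] op 0.08561620083577283
```

View pics/w3.png

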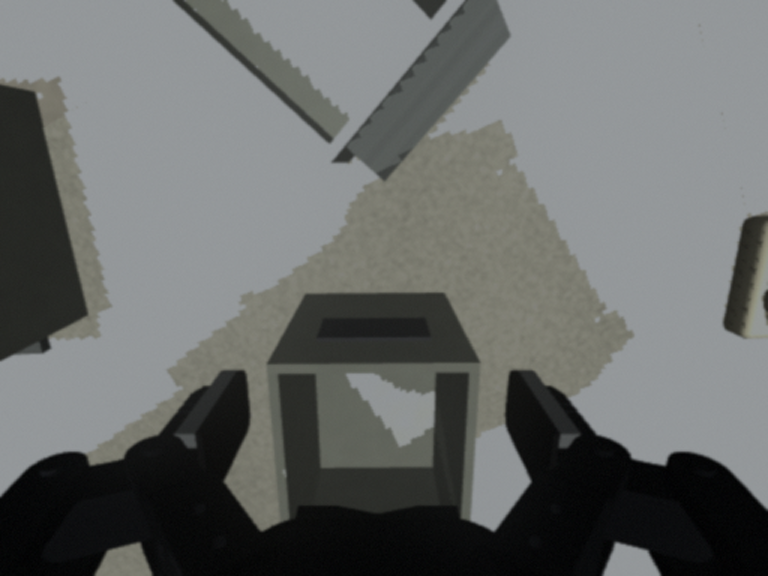

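The bin sits centrally between the jaws: rim edges at x=270 and 478, pads at 247 and 507. Closing gently.

step_arm:
  targets: [-0.001, 0, 0.003, -0.008, -0.001, 0, 0.003, -0.008, -0.001, 0, 0.003, -0.008, -0.001, 0, 0.003, -0.008, -0.001, 0, 0.003, -0.008, -0.001, 0, 0.003, -0.008]
  grip: 0.05
  force: 22

```text
t: 5.47
tool_pos: [0.5768, 0.2166, 0.0386]
tool_rot: [-3.072, 0.616, -0.007]
contact_force: [-1.1, 0.2, 6.0]
opening: 0.0596
```

step_arm:
  targets: [0, 0, -0.006, 0, 0, 0, -0.012, 0, 0, 0, -0.02, 0, 0, 0, -0.028, 0, 0, 0, -0.03, 0]

```text
t: 5.88
tool_pos: [0.5775, 0.2166, 0.0705]
tool_rot: [-3.071, 0.616, -0.011]
contact_force: [0.3, -0.5, -1.5]
opening: 0.0596
```

Run:
```python
from h import *
mv([.575,.2166,.036],-22.7)
im=imaging.get_image("wrist"); save(im,"w4",s=1.5)
im=imaging.get_image("scene"); save(im,"s4",(250,150,400,280),5)
```

```text
tool [0.5775 0.2166 0.0705] yaw -22.68 shift [-0.0025  0.0014  0.0345] roll 0.000330344451722981 tiltz [ 0.0085  0.0082 -0.9999] t 5.8833 F [ 0.3456 -0.4638 -1.4769] op 0.059630994834669396
```

View pics/s4.png

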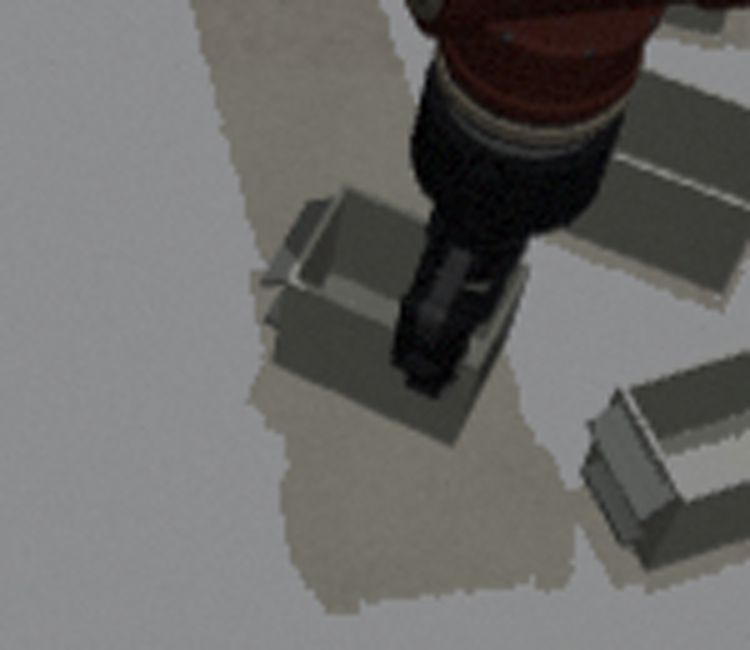

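View pics/w4.png

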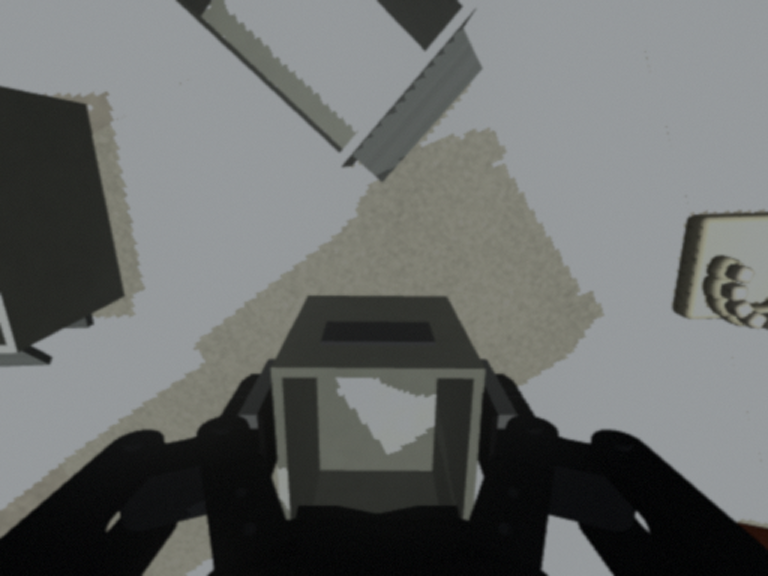

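```bash
cat >> h.py <<'E'
def tilt(im=None):
    """front-wall plane tilt (deg, + = front up) from wrist depth; front wall between fixed pixels"""
    im=im or imaging.get_image("wrist"); X=cloud(im)
    o=monitor.get_obs(); R=Ro.from_rotvec(o["tool_rot"]).as_matrix()
    L=(X.reshape(-1,3)-o["tool_pos"])@R  # tool coordinates
    # tool y = bin +x ; front wall at tool y ~ -0.02
    m=(abs(L[:,0])<.027)&(L[:,1]>-.06)&(L[:,1]<-.005)&(L[:,2]>-.045)&(L[:,2]<.06)
    Q=L[m]
    if len(Q)<30: print("few",len(Q)); return None
    # ransac on y = a z + b
    best=None; rng=np.random.default_rng(0)
    for _ in range(300):
        i,j=rng.choice(len(Q),2,False)
        if abs(Q[i,2]-Q[j,2])<.015: continue
        a=(Q[i,1]-Q[j,1])/(Q[i,2]-Q[j,2]); b=Q[i,1]-a*Q[i,2]
        n=(abs(Q[:,1]-a*Q[:,2]-b)<.0012).sum()
        if best is None or n>best[0]: best=(n,a,b)
    n,a,b=best; q=Q[abs(Q[:,1]-a*Q[:,2]-b)<.0015]; a,b=np.polyfit(q[:,2],q[:,1],1)
    top=q[:,2].min(); bot=q[:,2].max()
    print("tilt %.2f deg n=%d/%d  front wall top tool(y,z)=(%.4f,%.4f) bottom=(%.4f,%.4f)"%(np.degrees(np.arctan(-a)),n,len(Q),a*top+b,top,a*bot+b,bot), "F",o["contact_force"],"tq",o["wrist_torque"])
    return -np.degrees(np.arctan(a))
E
python3 - <<'E'
from h import *
tilt(); tilt()
E
```

```text
tilt -0.36 deg n=5196/6104  front wall top tool(y,z)=(-0.0205,-0.0333) bottom=(-0.0201,0.0401) F [-0.1857  0.1579 -2.2998] tq [ 0.0582 -0.0252 -0.0133]
tilt -0.31 deg n=5221/6102  front wall top tool(y,z)=(-0.0204,-0.0328) bottom=(-0.0200,0.0401) F [-0.3078 -0.0169 -3.1525] tq [ 0.1012  0.0016 -0.0168]
```

The bin is held level at 22 N: no sag, grasp at bin x≈−25, and the weight reads about 2–3 N. The tool can only turn about its own z, so I'll tip the bin in the pads by nudging its foot gently against the rail's front. First I'll carry it there.

```bash
cat >> h.py <<'E'
F0=np.array([0.4880,-0.2675]); EX=np.array([-.2147,-.9767]); EY=np.array([.9767,-.2147])
def goto(D,z,yl=0.0,yaw=-12.4): 
    w=F0-EX*D+EY*yl; mv([w[0],w[1],z],yaw)
def where():
    o=monitor.get_obs(); p=o["tool_pos"]; d=p[:2]-F0; f=o["contact_force"]
    print("D %.4f y %.4f z %.4f  Fin %.2f Fy %.2f Fz %.2f t %.2f op %.4f"%(-d@EX,d@EY,p[2],f[:2]@EX,f[:2]@EY,f[2],o["t"],o["opening"]))
E
python3 - <<'E'
from h import *
goto(.12,.134)
E
```

```text
tool [0.5764 0.2163 0.0684] yaw -22.69 shift [ 0.0838  0.3618 -0.0687] roll -0.1795094487393111 tiltz [ 0.0056  0.0075 -1.    ] t 6.0833 F [-0.3078 -0.0169 -3.1525] op 0.05976209236992178
```

step_arm:
  targets: [0, 0, -0.02, 0, 0, 0, -0.045, 0, 0, 0, -0.063, 0, 0, 0, -0.063, 0]

```text
t: 6.42
tool_pos: [0.5787, 0.2165, 0.136]
tool_rot: [-3.069, 0.616, -0.017]
contact_force: [1.3, -0.2, 0.2]
opening: 0.0597
```

Run:
```python
from h import *
goto(.12,.134)
```

```text
tool [0.5787 0.2165 0.136 ] yaw -22.69 shift [ 0.0816  0.3634 -0.0023] roll -0.17954833064493525 tiltz [ 0.0131  0.0093 -0.9999] t 6.4167 F [ 1.278  -0.2333  0.213 ] op 0.059714515081336086
```

step_arm:
  targets: [0.003, 0.012, 0, 0, 0.008, 0.036, 0, 0, 0.016, 0.07, 0, -0.02, 0.024, 0.107, 0, -0.04, 0.032, 0.144, 0, -0.06, 0.04, 0.181, 0, -0.08, 0.048, 0.218, 0, -0.1, 0.056, 0.253, 0, -0.13, 0.064, 0.288, 0, -0.15, 0.072, 0.32, 0, -0.17, 0.078, 0.345, -0.001, -0.18, 0.0816, 0.36, -0.002, -0.18]

```text
t: 7.42
tool_pos: [0.5127, -0.1498, 0.1313]
tool_rot: [-3.112, 0.341, -0.013]
contact_force: [0.4, 0.3, -2.2]
opening: 0.0594
```

step_arm:
  targets: [0, 0, 0, 0, 0, 0, 0, 0]

```text
t: 7.58
tool_pos: [0.5108, -0.1504, 0.129]
tool_rot: [-3.111, 0.345, -0.007]
contact_force: [-0.0, 0.7, -2.1]
opening: 0.0596
```

Run:
```python
from h import *
where(); goto(.12,.134); im=imaging.get_image("wrist"); tilt(im); save(im,"w5",s=1.5)
im=imaging.get_image("scene"); save(im,"s5",(50,70,250,270),3)
```

```text
D 0.1192 y -0.0028 z 0.1290  Fin -0.67 Fy -0.20 Fz -2.14 t 7.58 op 0.0596
tool [ 0.5108 -0.1504  0.129 ] yaw -12.66 shift [ 0.0029 -0.0008 -0.005 ] roll -0.004471621716239677 tiltz [ 0.0056  0.0114 -0.9999] t 7.5833 F [-0.0488  0.6999 -2.1385] op 0.059581308761620884
tilt -0.45 deg n=5242/6094  front wall top tool(y,z)=(-0.0194,-0.0322) bottom=(-0.0188,0.0403) F [-0.2221 -0.8134 -1.8911] tq [ 0.0889  0.0504 -0.0013]
```

View pics/w5.png

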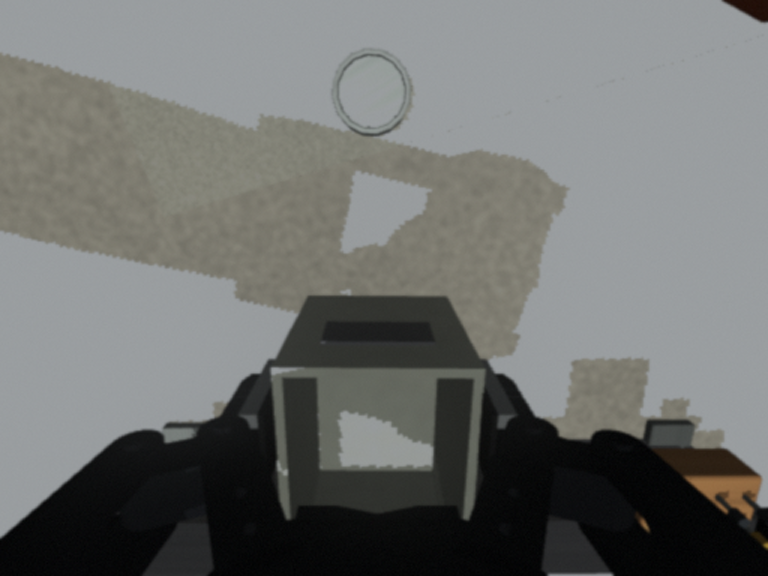

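View pics/s5.png

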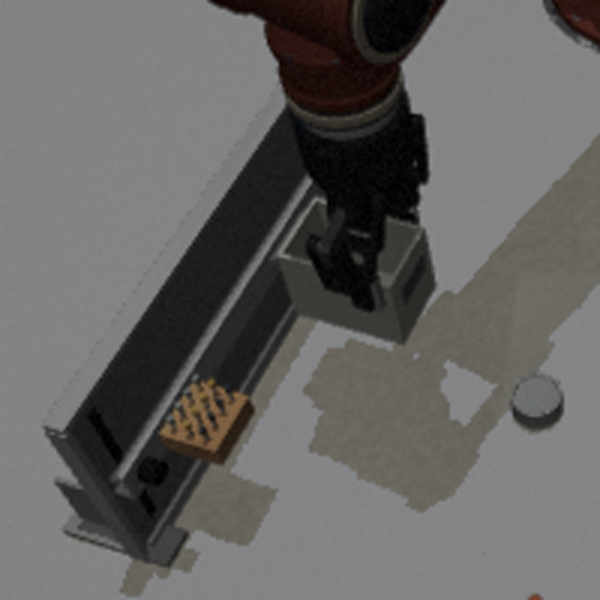

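The bin is carried level, short of the rail, and clear of the block (wrist px (650,470)) and the ring. I'll raise it 8 mm and approach to about 3 mm before the expected foot contact.

step_arm:
  targets: [0.002, 0.004, -0.008, 0, 0.003, 0.01, -0.013, -0.004, 0.003, 0.015, -0.013, -0.004, 0.003, 0.018, -0.013, -0.004, 0.003, 0.019, -0.013, -0.004]
  force: 20

```text
t: 8.1
tool_pos: [0.5106, -0.1688, 0.1429]
tool_rot: [-3.112, 0.335, -0.01]
contact_force: [1.2, 0.6, -1.6]
opening: 0.0593
```

Run:
```python
from h import *
where(); goto(.1,.137); tilt()
```

```text
D 0.1012 y 0.0009 z 0.1429  Fin -0.83 Fy 1.00 Fz -1.59 t 8.10 op 0.0593
tool [ 0.5106 -0.1688  0.1429] yaw -12.29 shift [-0.0009  0.0013  0.0059] roll 0.00188244431200143 tiltz [ 0.0075  0.0108 -0.9999] t 8.1 F [ 1.157   0.6    -1.5858] op 0.059283141927534304
tilt -0.46 deg n=5244/6103  front wall top tool(y,z)=(-0.0203,-0.0325) bottom=(-0.0198,0.0402) F [-0.6071 -1.0572 -1.8735] tq [ 0.0259 -0.0012  0.0249]
```

step_arm:
  targets: [0, 0, 0.004, 0, 0, 0.002, 0.004, 0, 0, 0.004, 0.004, 0, 0, 0.006, 0.004, 0, 0, 0.008, 0.004, 0, 0, 0.009, 0.004, 0]

```text
t: 8.65
tool_pos: [0.509, -0.1731, 0.139]
tool_rot: [-3.101, 0.334, -0.008]
contact_force: [0.2, 18.9, 6.1]
opening: 0.0596
```

Run:
```python
from h import *
where(); tilt(); where()
```

```text
D 0.0967 y 0.0002 z 0.1390  Fin -18.47 Fy -3.85 Fz 6.09 t 8.65 op 0.0596
tilt 0.07 deg n=5252/6175  front wall top tool(y,z)=(-0.0204,-0.0325) bottom=(-0.0205,0.0401) F [ 0.4235 16.3345  4.7169] tq [ 2.7163  0.0847 -0.0593]
D 0.0966 y 0.0002 z 0.1391  Fin -16.04 Fy -3.09 Fz 4.72 t 8.70 op 0.0601
```

18 N at the foot turned it only 0.5°. The foot friction pushed up and cancelled the tipping moment. I'll back off, go lower, then push lightly and raise at the same time, so the friction pulls the rear down.

step_arm:
  targets: [0, -0.005, 0, 0, 0, -0.006, 0.004, 0, 0, -0.006, 0.01, 0, 0, -0.006, 0.014, 0, 0, -0.004, 0.014, 0, 0, -0.002, 0.014, 0]

```text
t: 9.2
tool_pos: [0.5089, -0.1712, 0.1242]
tool_rot: [-3.101, 0.334, -0.005]
contact_force: [-0.1, 0.8, -3.1]
opening: 0.0604
```

Run:
```python
from h import *
where(); tilt(); where(); goto(.1,.125)
```

```text
D 0.0986 y -0.0003 z 0.1242  Fin -0.76 Fy -0.25 Fz -3.11 t 9.20 op 0.0604
tilt -0.05 deg n=5237/6159  front wall top tool(y,z)=(-0.0207,-0.0323) bottom=(-0.0207,0.0406) F [-0.5162 -0.5902 -1.2198] tq [-0.0333 -0.0126 -0.0333]
D 0.0982 y 0.0000 z 0.1247  Fin 0.69 Fy -0.38 Fz -1.22 t 9.25 op 0.0600
tool [ 0.5091 -0.1716  0.1247] yaw -12.33 shift [-0.     -0.0018 -0.0003] roll 0.0011564392722001246 tiltz [ 0.0067  0.0217 -0.9997] t 9.25 F [-0.5162 -0.5902 -1.2198] op 0.060041283721395555
```

step_arm:
  targets: [0, 0.002, 0, 0, 0, 0.003, -0.001, 0, 0, 0.004, -0.003, 0, 0, 0.0045, -0.005, 0, 0, 0.005, -0.007, 0]

```text
t: 9.67
tool_pos: [0.5078, -0.1765, 0.1314]
tool_rot: [-3.1, 0.335, -0.006]
contact_force: [0.4, 2.4, -3.6]
opening: 0.0594
```

Run:
```python
from h import *
where(); tilt(); where()
```

```text
D 0.0932 y -0.0002 z 0.1314  Fin -2.45 Fy -0.14 Fz -3.57 t 9.67 op 0.0594
tilt 3.90 deg n=6169/7149  front wall top tool(y,z)=(-0.0203,-0.0328) bottom=(-0.0252,0.0395) F [-0.2037  2.1251 -2.6879] tq [ 0.6947  0.1177 -0.1005]
D 0.0929 y -0.0000 z 0.1319  Fin -2.03 Fy -0.66 Fz -2.69 t 9.72 op 0.0596
```

Only about 2.5 N and it turned to 4°. Continuing the same way.

step_arm:
  targets: [0, 0.001, -0.002, 0, 0, 0.0025, -0.004, 0, 0, 0.004, -0.006, 0, 0, 0.0055, -0.0075, 0, 0, 0.007, -0.009, 0, 0, 0.0085, -0.0105, 0, 0, 0.01, -0.012, 0]

```text
t: 10.3
tool_pos: [0.5057, -0.1865, 0.144]
tool_rot: [-3.1, 0.336, -0.006]
contact_force: [0.1, 4.9, -0.9]
opening: 0.0596
```

Run:
```python
from h import *
where(); tilt(); where()
```

```text
D 0.0829 y -0.0001 z 0.1440  Fin -4.76 Fy -0.96 Fz -0.90 t 10.30 op 0.0596
tilt 13.07 deg n=8127/9272  front wall top tool(y,z)=(-0.0194,-0.0356) bottom=(-0.0356,0.0345) F [-0.6532  4.8015 -1.6479] tq [ 0.9701  0.1798 -0.1167]
D 0.0826 y -0.0000 z 0.1443  Fin -4.55 Fy -1.67 Fz -1.65 t 10.35 op 0.0596
```

step_arm:
  targets: [0, 0.001, -0.0015, 0, 0, 0.0025, -0.003, 0, 0, 0.004, -0.005, 0, 0, 0.0055, -0.0065, 0, 0, 0.007, -0.008, 0, 0, 0.007, -0.008, 0]

```text
t: 10.85
tool_pos: [0.5042, -0.1944, 0.1525]
tool_rot: [-3.101, 0.336, -0.007]
contact_force: [-0.4, 2.3, -2.4]
opening: 0.0596
```

```bash
cat >> h.py <<'E'
def wt(im=None):
    a=tilt(im); o=monitor.get_obs(); R=Ro.from_rotvec(o["tool_rot"]).as_matrix()
    print("world tilt %.2f"%(a+np.degrees(np.arcsin(-R[:2,2]@EX))))
E
python3 - <<'E'
from h import *
where(); wt(); where()
im=imaging.get_image("scene"); save(im,"s6",(50,70,250,270),3)
E
```

```text
D 0.0748 y 0.0001 z 0.1525  Fin -2.14 Fy -0.84 Fz -2.40 t 10.85 op 0.0596
tilt 19.65 deg n=9348/10879  front wall top tool(y,z)=(-0.0177,-0.0380) bottom=(-0.0420,0.0299) F [-0.3413  2.2084 -2.2812] tq [ 0.4515  0.0482 -0.0759]
world tilt 20.95
D 0.0749 y 0.0002 z 0.1525  Fin -2.08 Fy -0.81 Fz -2.28 t 10.90 op 0.0596
```

View pics/s6.png

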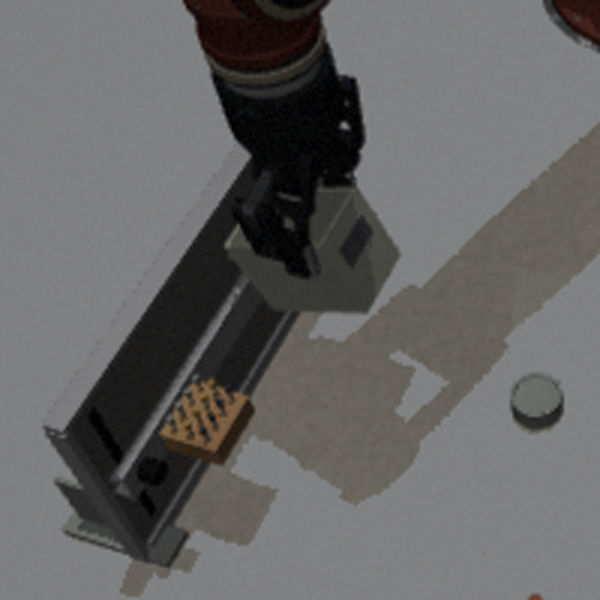

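Tilt is 21° at about 2 N. Now I'll work out where the strip and foot are relative to the rail.

```bash
cat >> h.py <<'E'
def geo(ymid,zmid,th,lip=.121):
    """ymid,zmid: tool (y,z) of front-wall middle (bin -45,35); th world tilt deg -> out,z-lip of points"""
    o=monitor.get_obs(); R=Ro.from_rotvec(o["tool_rot"]).as_matrix()
    w=o["tool_pos"]+R@np.array([0,ymid,zmid]); inn=(w[:2]-F0)@EX; z=w[2]
    t=np.radians(th); c,s=np.cos(t),np.sin(t)
    for n,(x,zz) in dict(root=(45,60),edge=(56,49),footup=(55,18),footlo=(55,13),backtop=(45,70),bottom_rear=(45,0)).items():
        dx=(x+45)/1e3; dz=(zz-35)/1e3
        print("%-11s out %6.1f mm  z-lip %6.1f"%(n,-(inn+dx*c+dz*s)*1e3,(z-dx*s+dz*c-lip)*1e3))
E
python3 - <<'E'
from h import *
geo(-.02985,-.00405,20.95)
im=imaging.get_image("wrist"); save(im,"w6",s=1.5)
for n in ["scene","top"]:
    im=imaging.get_image(n)
    for k in ["strip_root","strip_edge","foot_edge"]:
        for r in imaging.mark_of(k,im)[:6]:
            p=pt(im,r["uv"]); 
            if p[1]<0: d=p[:2]-F0; print(n,k,round(r["score"],2),"out",-d@EX,"y",d@EY,"z",p[2])
E
```

```text
root        out   11.7 mm  z-lip   27.3
edge        out    5.4 mm  z-lip   13.1
footup      out   17.4 mm  z-lip  -15.5
footlo      out   19.2 mm  z-lip  -20.1
backtop     out    8.1 mm  z-lip   36.7
bottom_rear out   33.2 mm  z-lip  -28.7
scene strip_root 0.64 out 0.07106653422131029 y 0.06694689519907222 z 0.2516941451361049
scene strip_edge 0.67 out 0.0659570267712457 y 0.06400160749802873 z 0.23288697000920972
scene foot_edge 0.66 out 0.04637784048940739 y 0.03085222221150388 z 0.15343181625714977
top strip_root 0.67 out 0.0008328045697479961 y 0.005671356957458033 z 0.1432105947379655
top strip_edge 0.67 out 0.007996082597069964 y -0.0002779566476437481 z 0.15461603216378067
top foot_edge 0.63 out 0.058880519874771955 y -0.03351255062485605 z 0.29786545858443775
```

Foot contact implies about 1.4 mm bias, so the strip edge is about 4 mm out and 13 mm above the lip, with the foot touching the rail front. I'll back off 1.5 mm and lower while feeling for contact.

step_arm:
  targets: [0, -0.001, 0, 0, 0, -0.002, 0.001, 0, 0, -0.002, 0.004, 0, 0, -0.002, 0.007, 0, 0, -0.002, 0.01, 0, 0, -0.002, 0.013, 0, 0, -0.002, 0.015, 0, 0, -0.002, 0.016, 0]

```text
t: 12.07
tool_pos: [0.5045, -0.1917, 0.1357]
tool_rot: [-3.101, 0.336, -0.006]
contact_force: [0.3, 0.3, -2.6]
opening: 0.0599
```

Run:
```python
from h import *
where(); wt(); where()
```

```text
D 0.0776 y -0.0001 z 0.1357  Fin -0.39 Fy 0.25 Fz -2.60 t 12.07 op 0.0599
tilt 19.49 deg n=9335/10845  front wall top tool(y,z)=(-0.0179,-0.0375) bottom=(-0.0420,0.0304) F [-0.6739 -0.2724 -1.4694] tq [ 0.0417 -0.0087 -0.0332]
world tilt 20.80
D 0.0775 y -0.0001 z 0.1357  Fin 0.41 Fy -0.60 Fz -1.47 t 12.12 op 0.0595
```

step_arm:
  targets: [0, 0, 0.001, 0, 0, 0, 0.002, 0, 0, 0, 0.003, 0, 0, 0, 0.003, 0]

```text
t: 12.45
tool_pos: [0.5045, -0.1916, 0.1325]
tool_rot: [-3.101, 0.336, -0.005]
contact_force: [0.5, 0.1, -2.5]
opening: 0.0597
```

Run:
```python
from h import *
where(); wt(); where(); geo(-.030,-.0036,20.8)
im=imaging.get_image("top"); save(im,"t7",(290,100,440,300),4)
```

```text
D 0.0777 y -0.0002 z 0.1325  Fin -0.18 Fy 0.43 Fz -2.47 t 12.45 op 0.0597
tilt 19.48 deg n=9406/10863  front wall top tool(y,z)=(-0.0178,-0.0377) bottom=(-0.0419,0.0305) F [ 0.3266 -0.072  -2.0041] tq [-0.0106  0.026   0.0306]
world tilt 20.80
D 0.0777 y -0.0001 z 0.1327  Fin 0.00 Fy 0.33 Fz -2.00 t 12.50 op 0.0595
root        out   14.6 mm  z-lip    7.4
edge        out    8.2 mm  z-lip   -6.8
footup      out   20.1 mm  z-lip  -35.4
footlo      out   21.9 mm  z-lip  -40.1
backtop     out   11.0 mm  z-lip   16.7
bottom_rear out   35.9 mm  z-lip  -48.7
```

View pics/t7.png

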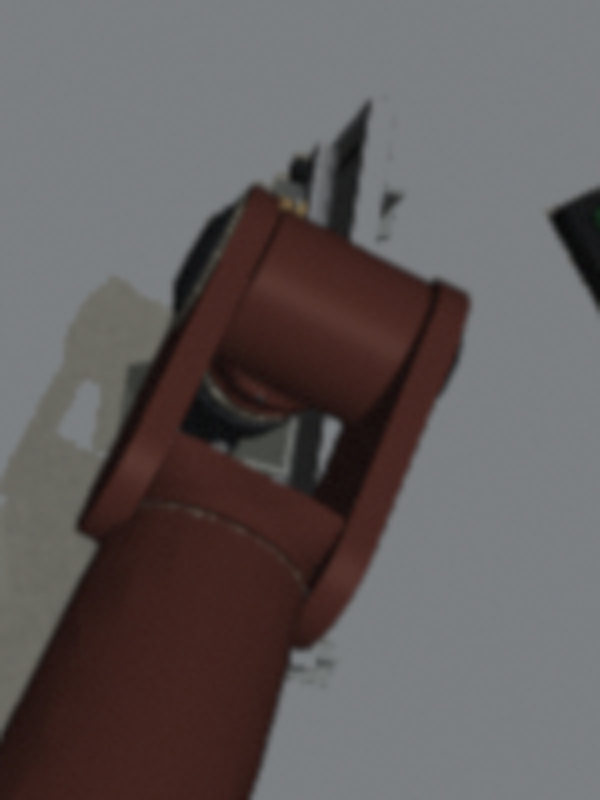

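step_arm:
  targets: [0, 0, 0.001, 0, 0, 0, 0.002, 0, 0, 0, 0.002, 0]

```text
t: 12.8
tool_pos: [0.5048, -0.1917, 0.1312]
tool_rot: [-3.101, 0.336, -0.007]
contact_force: [-0.6, 1.6, 0.8]
opening: 0.0598
```

Run:
```python
from h import *
where(); wt(); where()
```

```text
D 0.0777 y 0.0002 z 0.1312  Fin -1.41 Fy -0.96 Fz 0.76 t 12.80 op 0.0598
tilt 19.40 deg n=9353/10726  front wall top tool(y,z)=(-0.0178,-0.0379) bottom=(-0.0419,0.0306) F [ 0.605   1.3114 -0.321 ] tq [ 0.0623  0.1617 -0.0514]
world tilt 20.71
D 0.0777 y 0.0002 z 0.1312  Fin -1.41 Fy 0.31 Fz -0.32 t 12.85 op 0.0597
```

First contact is at TCP z≈0.131: the held weight goes off the wrist with the strip edge about 8 mm below the lip, so it is hooked behind the rail. Now I'll let it down on an arc about the strip edge in small stages.

step_arm:
  targets: [0, -0.001, 0.0015, 0, 0, -0.002, 0.003, 0, 0, -0.003, 0.0045, 0, 0, -0.004, 0.0065, 0, 0, -0.0045, 0.0075, 0]

```text
t: 13.27
tool_pos: [0.5058, -0.1874, 0.1236]
tool_rot: [-3.102, 0.336, -0.007]
contact_force: [-1.8, -3.1, 0.7]
opening: 0.0594
```

Run:
```python
from h import *
where(); im=imaging.get_image("wrist"); wt(im); where()
```

```text
D 0.0820 y 0.0002 z 0.1236  Fin 3.38 Fy -1.10 Fz 0.74 t 13.27 op 0.0594
tilt 13.50 deg n=8215/9362  front wall top tool(y,z)=(-0.0189,-0.0362) bottom=(-0.0358,0.0343) F [-0.5805 -2.9219  0.7365] tq [-0.7916  0.2128  0.0214]
world tilt 14.77
D 0.0821 y 0.0002 z 0.1234  Fin 2.98 Fy 0.06 Fz 0.74 t 13.32 op 0.0593
```

It's hooked (an inward pull of about 3 N), and the tilt is following: 14.8°. Continuing.

step_arm:
  targets: [0, -0.0005, 0.0015, 0, 0, -0.001, 0.003, 0, 0, -0.0015, 0.005, 0, 0, -0.002, 0.007, 0, 0, -0.0028, 0.009, 0, 0, -0.0035, 0.011, 0, 0, -0.004, 0.0125, 0, 0, -0.0045, 0.014, 0]

```text
t: 13.98
tool_pos: [0.507, -0.1828, 0.1094]
tool_rot: [-3.102, 0.335, -0.007]
contact_force: [-0.3, -1.9, 1.0]
opening: 0.0601
```

Run:
```python
from h import *
where(); im=imaging.get_image("wrist"); wt(im); where()
```

```text
D 0.0868 y 0.0004 z 0.1094  Fin 1.91 Fy 0.08 Fz 0.97 t 13.98 op 0.0601
tilt 3.59 deg n=6054/6924  front wall top tool(y,z)=(-0.0204,-0.0335) bottom=(-0.0249,0.0387) F [ 0.0297 -2.5258  1.4806] tq [-0.7522  0.0754  0.069 ]
world tilt 4.83
D 0.0869 y 0.0003 z 0.1092  Fin 2.46 Fy 0.57 Fz 1.48 t 14.03 op 0.0593
```

step_arm:
  targets: [0, -0.0003, 0.0012, 0, 0, -0.0006, 0.0025, 0, 0, -0.0008, 0.004, 0, 0, -0.001, 0.0055, 0, 0, -0.001, 0.0065, 0]

```text
t: 14.45
tool_pos: [0.5073, -0.1814, 0.1025]
tool_rot: [-3.102, 0.335, -0.007]
contact_force: [-0.9, -0.8, 2.6]
opening: 0.0597
```

Run:
```python
from h import *
where(); im=imaging.get_image("wrist"); wt(im); where(); save(im,"w8",s=1.5)
im=imaging.get_image("scene"); save(im,"s8",(50,70,250,270),3)
```

```text
D 0.0882 y 0.0003 z 0.1025  Fin 0.98 Fy -0.66 Fz 2.59 t 14.45 op 0.0597
tilt -1.08 deg n=5075/5898  front wall top tool(y,z)=(-0.0210,-0.0319) bottom=(-0.0196,0.0411) F [ 0.1768 -1.4884  2.8673] tq [-0.4498  0.0276  0.0842]
world tilt 0.18
D 0.0882 y 0.0003 z 0.1024  Fin 1.42 Fy 0.49 Fz 2.87 t 14.50 op 0.0592
```

View pics/s8.png

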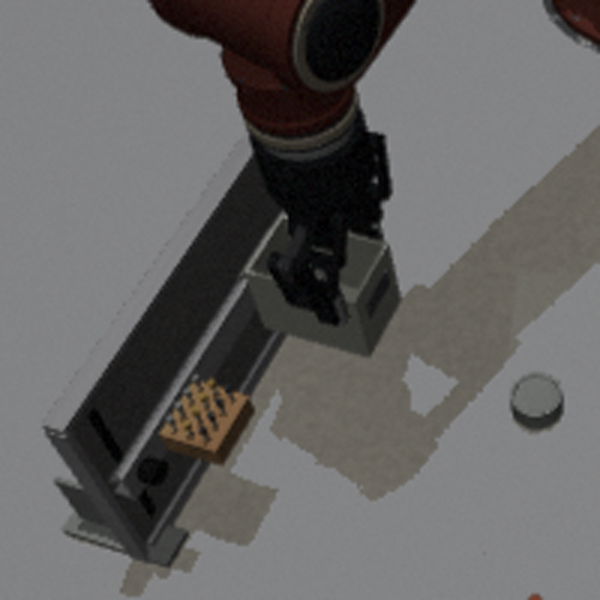

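Run:
```python
from h import *
geo(-.0203,.0046,0.2)
im=imaging.get_image("scene"); X=cloud(im).reshape(-1,3)
d=X[:,:2]-F0; out=-d@EX; y=d@EY
m=(abs(y)<.045)&(out>0.0)&(out<.125)&(X[:,2]>.125)&(X[:,2]<.150)
for a in np.arange(.0,.12,.005):
    w=m&(out>=a)&(out<a+.005)
    if w.sum()>3: print(round(a,3),w.sum(),np.round(np.percentile(X[w][:,2],[25,50,75,95]),4),np.round(np.percentile(y[w],[1,99]),3))
```

```text
root        out   18.5 mm  z-lip    2.0
edge        out    7.6 mm  z-lip   -9.1
footup      out    8.7 mm  z-lip  -40.1
footlo      out    8.7 mm  z-lip  -45.1
backtop     out   18.5 mm  z-lip   12.0
bottom_rear out   18.7 mm  z-lip  -58.0
0.0 146 [0.1321 0.1377 0.1429 0.1485] [-0.042  0.045]
0.015 49 [0.1285 0.1324 0.1339 0.1356] [-0.028  0.031]
0.02 36 [0.1274 0.1307 0.1335 0.1357] [-0.028  0.031]
0.025 6 [0.1301 0.1333 0.1347 0.1351] [0.029 0.03 ]
0.03 7 [0.1289 0.1323 0.1336 0.134 ] [0.028 0.031]
0.035 9 [0.1291 0.1319 0.1343 0.1355] [0.029 0.032]
0.075 10 [0.1308 0.1338 0.135  0.1373] [-0.031 -0.026]
0.08 19 [0.132  0.136  0.1426 0.1476] [-0.032  0.044]
0.085 18 [0.1292 0.1365 0.1448 0.1486] [-0.031  0.044]
0.09 38 [0.1306 0.1353 0.1433 0.1479] [-0.04   0.045]
0.095 49 [0.1309 0.1359 0.1425 0.1466] [-0.036  0.041]
0.1 15 [0.1301 0.1325 0.1343 0.1355] [-0.028  0.031]
0.105 65 [0.1291 0.1324 0.1342 0.1355] [-0.029  0.03 ]
```

It's upright and about 1 mm proud. I'll ease it in and feel for the seat.

step_arm:
  targets: [0, 0.0007, 0, 0, 0, 0.0014, 0, 0, 0, 0.002, 0, 0]

```text
t: 14.85
tool_pos: [0.5068, -0.1821, 0.102]
tool_rot: [-3.099, 0.335, -0.007]
contact_force: [2.0, 5.6, 0.6]
opening: 0.0598
```

Run:
```python
from h import *
where(); im=imaging.get_image("wrist"); wt(im); where()
```

```text
D 0.0874 y 0.0000 z 0.1020  Fin -5.90 Fy 0.72 Fz 0.62 t 14.85 op 0.0598
tilt -1.22 deg n=4995/5903  front wall top tool(y,z)=(-0.0211,-0.0318) bottom=(-0.0195,0.0412) F [1.9512 4.6128 1.1837] tq [ 0.626  -0.1913 -0.0426]
world tilt 0.23
D 0.0874 y 0.0000 z 0.1020  Fin -4.92 Fy 0.92 Fz 1.18 t 14.90 op 0.0599
```

Seated: it stops at D=0.0874 with a firm but light reaction. I'll relax the push, then open a little first.

step_arm:
  targets: [0, -0.0012, 0, 0, 0, -0.0012, 0, 0]

```text
t: 15.07
tool_pos: [0.5068, -0.1819, 0.102]
tool_rot: [-3.101, 0.335, -0.006]
contact_force: [-0.4, -3.2, -0.3]
opening: 0.0596
```

step_arm:
  targets: [0, 0, 0, 0, 0, 0, 0, 0, 0, 0, 0, 0]
  grip: 0.066

```text
t: 15.32
tool_pos: [0.5067, -0.1817, 0.1019]
tool_rot: [-3.101, 0.335, -0.006]
contact_force: [-0.4, -0.7, -0.4]
opening: 0.0655
```

Run:
```python
from h import *
where(); im=imaging.get_image("wrist"); wt(im); where(); save(im,"w9",s=1.5)
```

```text
D 0.0879 y -0.0002 z 0.1019  Fin 0.76 Fy -0.28 Fz -0.40 t 15.32 op 0.0655
tilt -1.65 deg n=4838/5635  front wall top tool(y,z)=(-0.0209,-0.0307) bottom=(-0.0188,0.0417) F [ 0.6803 -0.3837  0.1406] tq [-0.0255 -0.0265  0.0144]
world tilt -0.32
D 0.0879 y -0.0002 z 0.1019  Fin 0.23 Fy 0.75 Fz 0.14 t 15.37 op 0.0661
```

View pics/w9.png

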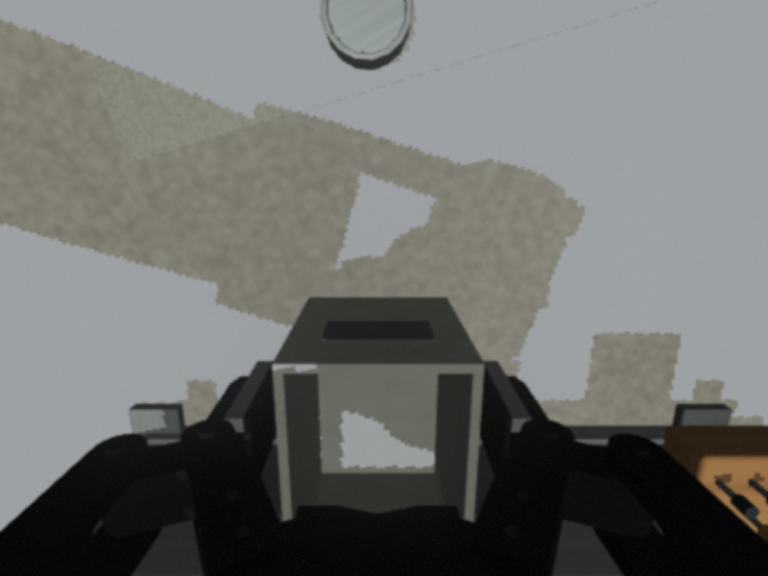

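It hangs on its own, upright, having shifted about 1 mm or less. Opening fully and withdrawing straight up.

step_arm:
  targets: [0, 0, 0, 0, 0, 0, 0, 0, 0, 0, 0, 0, 0, 0, -0.01, 0, 0, 0, -0.025, 0, 0, 0, -0.05, 0, 0, 0, -0.08, 0, 0, 0, -0.11, 0, 0, -0.02, -0.13, 0, 0, -0.05, -0.14, 0, 0, -0.085, -0.14, 0, 0, -0.12, -0.14, 0]
  grip: 0.0854

```text
t: 16.37
tool_pos: [0.5323, -0.0669, 0.2474]
tool_rot: [-3.101, 0.338, -0.012]
contact_force: [0.1, 0.0, -0.3]
opening: 0.0857
```

Run:
```python
from h import *
where()
a=[]
for n in ["scene","top","wrist"]:
    im=imaging.get_image(n); save(im,n+"10",(50,70,250,270) if n=="scene" else None,3 if n=="scene" else 1.5)
    X=cloud(im).reshape(-1,3); d=X[:,:2]-F0; out=-d@EX; y=d@EY
    m=(abs(y)<.04)&(out>0.012)&(out<.125)&(X[:,2]>.131)&(X[:,2]<.139)
    P=np.c_[out,y][m]; 
    if m.sum()>20:
        print(n,m.sum(),cv2.minAreaRect((P*1000).astype(np.float32)))
        A=np.c_[P,np.ones(len(P))]; k=np.linalg.lstsq(A,X[m][:,2],rcond=None)[0]; print("rim z slope deg out,y",np.degrees(k[:2]),"z at out 60",k@[.06,0,1])
    for k in ["bin","strip_root"]:
        for r in imaging.mark_of(k,im)[:6]:
            p=pt(im,r["uv"])
            if p[1]<0: dd=p[:2]-F0; print(n,k,np.round(r["uv"]),round(r["score"],2),"out",-dd@EX,"y",dd@EY,"z",p[2])
```

```text
D 0.2054 y 0.0002 z 0.2474  Fin -0.04 Fy 0.08 Fz -0.33 t 16.37 op 0.0857
scene 185 ((62.39902114868164, 0.6200752258300781), (92.51127624511719, 62.181724548339844), 0.8569411635398865)
rim z slope deg out,y [-0.3639  0.0331] z at out 60 0.13322015358738432
scene bin [160. 172.] 0.6 out 0.08498272027532394 y 0.030801886112000288 z 0.11957510724637818
scene strip_root [139. 151.] 0.63 out 0.01934156001745003 y -0.003931609549949428 z 0.129086075295649
top 82 ((46.53596496582031, 1.5607986450195312), (60.61405944824219, 61.14405822753906), 89.78496551513672)
rim z slope deg out,y [-1.3441 -0.3825] z at out 60 0.1330368526363441
top bin [337. 210.] 0.71 out 0.06148780824163667 y -0.006544717467725633 z 0.06604856542833634
top bin [269. 141.] 0.68 out 0.2648084018074476 y -0.006831771551613915 z 0.5450914227143934
top strip_root [359. 209.] 0.83 out 0.016990800405205262 y -0.0034969675767607287 z 0.1305479330397052
wrist 378 ((79.79668426513672, -0.43453216552734375), (60.11662673950195, 58.62767028808594), 89.7213363647461)
rim z slope deg out,y [-0.34    0.0206] z at out 60 0.13193741683062687
wrist bin [250. 286.] 0.6 out 0.10781520170559938 y -0.002542303046520377 z 0.12637889756386894
wrist strip_root [254. 349.] 0.93 out 0.21434097382507392 y -0.0004313579397355466 z 0.32273979693922494
```

View pics/scene10.png

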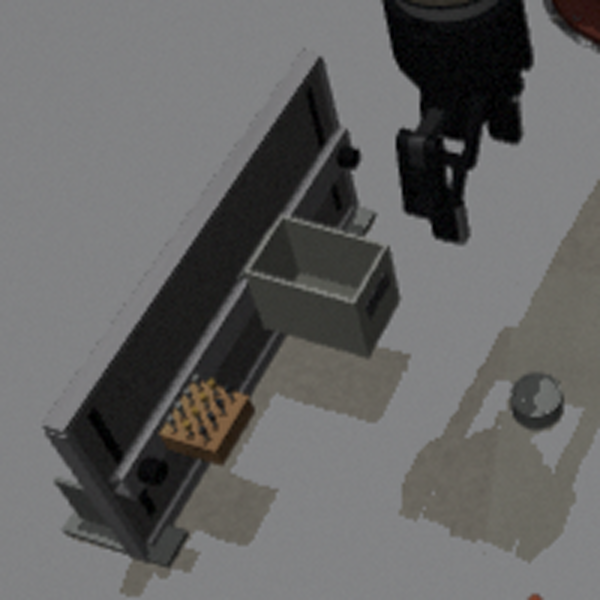

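View pics/wrist10.png

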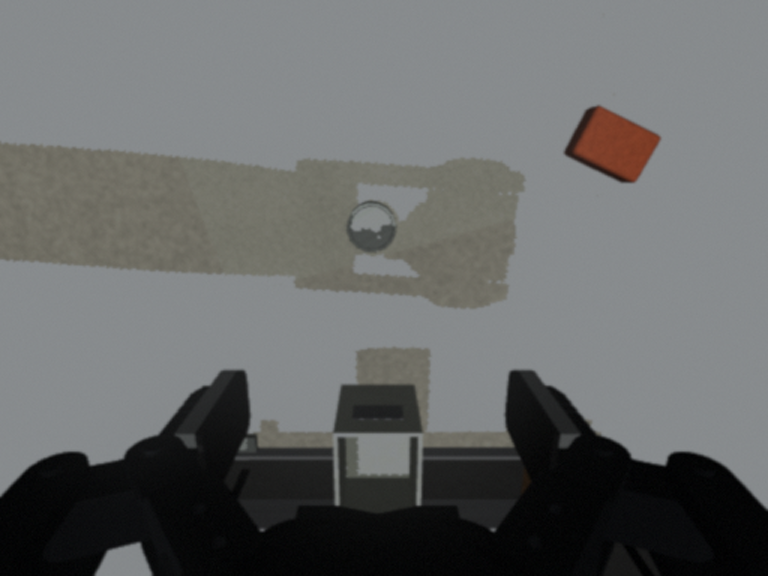

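Run:
```python
from h import *
for n in ["wrist","scene","top"]:
    im=imaging.get_image(n); X=cloud(im).reshape(-1,3); d=X[:,:2]-F0; out=-d@EX; y=d@EY; z=X[:,2]
    b=(abs(y)<.034)&(out>.01)&(out<.12)
    w=b&(z>.075)&(z<.128)&(abs(y)<.025)&(out>.095)
    if w.sum()>30:
        k=np.linalg.lstsq(np.c_[y[w],z[w]-.1,np.ones(w.sum())],out[w],rcond=None)[0]; print(n,"front wall: yaw,tilt deg",np.degrees(k[:2]),"out",k[2],w.sum())
    f=b&(out>.1)&(z>.12)&(z<.15); r=b&(out<.03)&(z>.125)&(z<.15)
    for nm,q in(("front rim",f),("rear rim",r)):
        if q.sum()>5: print(n,nm,"z max~",np.percentile(z[q],[90,97]),"out",np.percentile(out[q],[3,97]))
    l=(out>.012)&(out<.0165)&(((y>-.09)&(y<-.04))|((y>.045)&(y<.1)))&(z>.11)&(z<.13)
    if l.sum()>5: print(n,"lip z",np.percentile(z[l],[50,90]),l.sum())
```

```text
wrist front wall: yaw,tilt deg [0.016  0.7016] out 0.10800663474569837 1151
wrist front rim z max~ [0.1317 0.1321] out [0.1026 0.1086]
wrist lip z [0.1175 0.1191] 8
scene front wall: yaw,tilt deg [-0.2593  1.0014] out 0.10680308172605771 183
scene front rim z max~ [0.1332 0.1339] out [0.1003 0.1077]
scene rear rim z max~ [0.1343 0.1348] out [0.0168 0.0292]
scene lip z [0.1187 0.1205] 93
top rear rim z max~ [0.135  0.1362] out [0.0112 0.0294]
top lip z [0.1192 0.1214] 74
```

The bin looks home: front wall 107–108 mm out against 106 expected, rear rim about 14 mm over the lip against 13.5. It may lean front-down by about 0.7°. I'll wait a moment and check that it isn't creeping.

step_arm:
  targets: [0, 0, 0, 0, 0, 0, 0, 0, 0, 0, 0, 0, 0, 0, 0, 0, 0, 0, 0, 0, 0, 0, 0, 0, 0, 0, 0, 0, 0, 0, 0, 0, 0, 0, 0, 0, 0, 0, 0, 0, 0, 0, 0, 0, 0, 0, 0, 0]

```text
t: 17.97
tool_pos: [0.5314, -0.0683, 0.2446]
tool_rot: [-3.1, 0.337, -0.005]
contact_force: [-0.9, -0.3, 0.2]
opening: 0.0853
```

step_arm:
  targets: [0, -0.03, -0.02, 0, 0, -0.05, -0.03, 0, 0, -0.05, -0.03, 0, 0, -0.05, -0.03, 0, 0, -0.05, -0.03, 0, 0, -0.05, -0.03, 0, 0, -0.05, -0.03, 0, 0, -0.05, -0.03, 0, 0, -0.05, -0.03, 0, 0, -0.05, -0.03, 0]

```text
t: 18.8
tool_pos: [0.5418, -0.0205, 0.2754]
tool_rot: [-3.1, 0.338, -0.005]
contact_force: [0.1, 0.2, 0.0]
opening: 0.0854
```

Run:
```python
from h import *
where()
for n in ["wrist","scene","scene","scene","top"]:
    im=imaging.get_image(n); X=cloud(im).reshape(-1,3); d=X[:,:2]-F0; out=-d@EX; y=d@EY; z=X[:,2]
    b=(abs(y)<.034)&(out>.01)&(out<.12)
    w=b&(z>.07)&(z<.128)&(abs(y)<.025)&(out>.095)
    if w.sum()>30:
        k=np.linalg.lstsq(np.c_[y[w],z[w]-.1,np.ones(w.sum())],out[w],rcond=None)[0]; print(n,"front wall: yaw,tilt deg",np.degrees(k[:2]),"out",k[2],w.sum())
    # panel face verticality as reference for bias
    q=(abs(y)<.1)&(abs(out)<.006)&(z>.145)&(z<.182)
    if q.sum()>50: k=np.linalg.lstsq(np.c_[y[q],z[q]-.1,np.ones(q.sum())],out[q],rcond=None)[0]; print("   panel face yaw,tilt",np.degrees(k[:2]),k[2])
    # rim heights front vs rear
    for nm,q in(("front",b&(out>.1)&(z>.12)&(z<.15)),("rear",b&(out<.022)&(out>.014)&(z>.125)&(z<.15))):
        if q.sum()>5: print("  ",nm,np.percentile(z[q],[85,95]))
    if n=="scene": save(im,"s11",(110,120,210,210),6)
```

```text
D 0.2528 y -0.0005 z 0.2754  Fin -0.19 Fy 0.02 Fz 0.02 t 18.80 op 0.0854
wrist front wall: yaw,tilt deg [-0.0396  0.8985] out 0.10800169100490298 1089
   front [0.1314 0.132 ]
scene front wall: yaw,tilt deg [0.0601 0.8574] out 0.1068332853698487 201
   panel face yaw,tilt [0.0034 0.4033] 3.6334138960114094e-05
   front [0.133  0.1335]
   rear [0.1339 0.135 ]
scene front wall: yaw,tilt deg [-0.1158  1.1146] out 0.10681161296262089 202
   panel face yaw,tilt [-0.0029  0.7581] -0.00028103747654667846
   front [0.1328 0.1342]
   rear [0.1337 0.1348]
scene front wall: yaw,tilt deg [-0.293   1.0702] out 0.10690604701618853 202
   panel face yaw,tilt [0.0139 0.3443] 9.997951429335274e-05
   front [0.1328 0.1336]
   rear [0.1342 0.1356]
top front wall: yaw,tilt deg [0.306  1.0991] out 0.10574568070516667 46
   panel face yaw,tilt [-0.0379  0.8114] -0.0014674097400468097
   front [0.1339 0.1347]
   rear [0.1349 0.1356]
```

View pics/s11.png

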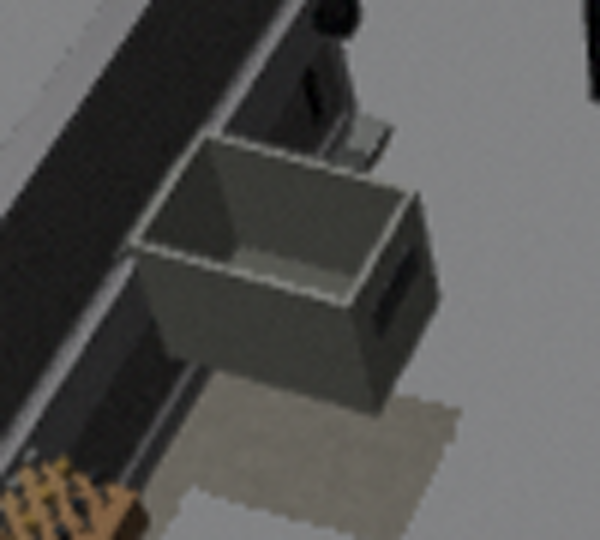

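The panel face itself reads about 0.5° of the same lean, so the bin is upright to about 0.5°. It hasn't moved in over 2 s. Handing in.

```bash
python3 -c "
from station import ticket
print(ticket.finish_job())"
```

```text
the job is handed in; nothing more can be done
None
```

The bin farthest to the robot's right now hangs on the free stretch of rail beside the bur block, and the job is handed in at about 19 s of the 54 s allowed.

**What I did:** The tool can only turn about its own z, so I tipped the bin in the pads. I pushed its foot lightly against the rail front while raising the gripper, which brought the front up to 21° at 5 N or less. I then lowered the strip behind the lip until it touched, and swung the bin down on an arc with about 3 N. I let go only after feeling it seat, at about 6 N.

**Last checks, gripper withdrawn:**
- **Position:** The front wall is 106–108 mm out from the panel, against 106 expected. The rear rim is about 14 mm above the lip, against 13.5 expected. The bin is within about 2 mm of the middle of the free stretch and parallel to the panel within about 0.3°.
- **Steadiness:** It did not change over more than 2 s.
- **Bystanders:** I did not go near the wax block, plaster model or steel ring. I did not re-measure their positions at the end.

**What disagreed:**
- **First tipping attempt:** It pressed the foot on the rail with about 18 N and turned the bin only 0.5°, so I backed off and changed the motion.
- **Lean:** The depth images show the bin about 1° front-down. The vertical panel reads about 0.5° the same way, so any real lean is about half a degree.
- **Detector:** Several point detections in the scene view, while the gripper hid the bin, were plainly wrong, and I ignored them.

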